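# File the fired glaze test tiles by colour and shut the tile tray

### The job

Put the three glaze test tiles on the bench away in the pull-out tray: stand each one upright in the bay that already holds a tile of its own glaze colour, with its face square to the tray's front like the tile already there, then push the tray gently all the way home. The tiles chip easily, so set them down rather than drop them and knock none over. Leave the tub, the mortar and the brush where they are.

Things in the scene. Friction and masses are not known exactly. Their poses are not given: they have to be found in the camera images.
- tile_blue1: a fired glaze test tile, inverted-T shape in cream clay, 90 mm tall: an upright plate 10 mm thick and 48 mm wide in the middle of a flat foot 40 x 48 x 10 mm; both faces and the edges of the plate's upper 50 mm are glazed cobalt blue; about 90 g; stands on its foot on the bench at the start, to be put away. Origin: centre of the foot's underside; z up the plate, x across the plate's thickness (10 mm), y along its width (48 mm)
- tile_blue2: a fired glaze test tile, inverted-T shape in cream clay, 90 mm tall: an upright plate 10 mm thick and 48 mm wide in the middle of a flat foot 40 x 48 x 10 mm; both faces and the edges of the plate's upper 50 mm are glazed cobalt blue; about 90 g; stands on its foot on the bench at the start, to be put away. Origin: centre of the foot's underside; z up the plate, x across the plate's thickness (10 mm), y along its width (48 mm)
- tile_rust1: a fired glaze test tile, inverted-T shape in cream clay, 90 mm tall: an upright plate 10 mm thick and 48 mm wide in the middle of a flat foot 40 x 48 x 10 mm; both faces and the edges of the plate's upper 50 mm are glazed rust brown; about 90 g; stands on its foot on the bench at the start, to be put away. Origin: centre of the foot's underside; z up the plate, x across the plate's thickness (10 mm), y along its width (48 mm)
- tile_blue0: a fired glaze test tile, inverted-T shape in cream clay, 90 mm tall: an upright plate 10 mm thick and 48 mm wide in the middle of a flat foot 40 x 48 x 10 mm; both faces and the edges of the plate's upper 50 mm are glazed cobalt blue; about 90 g; stands on its foot in one of the two bays of the tray at the start and shows that bay's colour; it stays there. Origin: centre of the foot's underside; z up the plate, x across the plate's thickness (10 mm), y along its width (48 mm)
- tile_rust0: a fired glaze test tile, inverted-T shape in cream clay, 90 mm tall: an upright plate 10 mm thick and 48 mm wide in the middle of a flat foot 40 x 48 x 10 mm; both faces and the edges of the plate's upper 50 mm are glazed rust brown; about 90 g; stands on its foot in one of the two bays of the tray at the start and shows that bay's colour; it stays there. Origin: centre of the foot's underside; z up the plate, x across the plate's thickness (10 mm), y along its width (48 mm)
- cubby: fixed open-fronted plywood carcase, 260 mm deep (x) x 300 mm wide (y) x 150 mm high, in which the tray slides. The roof (underside 138 mm above the bench) and the tall sides are set back 70 mm from its open front; ahead of them the cheeks are 62 mm high. Origin: centre of its underside; the front is 130 mm along -x; z up
- tray (a joint): how far the tray is pulled out of the carcase along the carcase's -x, in m: 0 fully home (front flush with the carcase), 0.205 at its outer stop. It stands about 0.19 out at the start and slides with about 2 N of friction, more when loaded or fast; it stays where it is left
- bay_left (a point): centre of the floor of the tray's bay on the carcase's +y side; moves with the tray; 19 mm above the bench; axes as the carcase's (-x to the tray's front). Each bay is 224 mm long (x), 125 mm wide (y). Sides, back and partition are 6 mm thick and rise 35 mm above the floor, the 10 mm front board 43 mm
- bay_right (a point): the same for the bay on the carcase's -y side, 131 mm from bay_left. In each bay a tile already stands near the middle line, at the start 25 to 50 mm from the bay's centre towards +x; with the tray 190 mm out the roof's edge is about 135 mm from the centre towards +x; the room for new tiles is on the -x side
- tray_front (a point): middle of the outer face of the tray's front board, 39 mm above the bench, in an 88 mm wide finger notch (edge of the board 50 mm above the bench there, lower edge 14 mm); the face looks to its -x; push here towards +x to shut the tray
- tub: bystander: white round lidded plastic tub, 128 mm across, 90 mm high; origin at the centre of its underside
- mortar: bystander: dark stone mortar 112 mm across, 62 mm high, with its pestle leaning in it to 108 mm high; origin at the centre of its underside
- brush: bystander: glaze brush 190 mm long lying on the bench
Mind the look-alikes: they are no part of the job. Leave any turquoise or yellow look-alike of the tile_blue2 alone.

How it is judged (in metres and radians):
On the way, in this order (a step that is already met when the one before it is completed fails the run):
1. all tiles stand upright and let go in the bay of their own colour, with the tray still pulled out (((y of tile_blue1 in the frame of bay_left between -0.06 and 0.06 m and y of tile_blue2 in the frame of bay_left between -0.06 and 0.06 m and y of tile_blue0 in the frame of bay_left between -0.06 and 0.06 m and y of tile_rust1 in the frame of bay_left between -0.191 and -0.071 m and y of tile_rust0 in the frame of bay_left between -0.191 and -0.071 m) or (y of tile_blue1 in the frame of bay_left between -0.191 and -0.071 m and y of tile_blue2 in the frame of bay_left between -0.191 and -0.071 m and y of tile_blue0 in the frame of bay_left between -0.191 and -0.071 m and y of tile_rust1 in the frame of bay_left between -0.06 and 0.06 m and y of tile_rust0 in the frame of bay_left between -0.06 and 0.06 m)) and x of tile_blue1 in the frame of bay_left between -0.11 and 0.11 m and z of tile_blue1 in the frame of bay_left between -0.01 and 0.012 m and angle between the x axis of each of tile_blue1, tile_blue2, tile_rust1, tile_blue0, tile_rust0 and the x axis of bay_left, either way round below 0.4 rad and angle between each of tile_blue1, tile_blue2, tile_rust1, tile_blue0, tile_rust0's own z axis and vertical below 0.15 rad and x of tile_blue2 in the frame of bay_left between -0.11 and 0.11 m and z of tile_blue2 in the frame of bay_left between -0.01 and 0.012 m and x of tile_rust1 in the frame of bay_left between -0.11 and 0.11 m and z of tile_rust1 in the frame of bay_left between -0.01 and 0.012 m and x of tile_blue0 in the frame of bay_left between -0.11 and 0.11 m and z of tile_blue0 in the frame of bay_left between -0.01 and 0.012 m and x of tile_rust0 in the frame of bay_left between -0.11 and 0.11 m and z of tile_rust0 in the frame of bay_left between -0.01 and 0.012 m and contact force between the fingers and tile_blue1 below 0.1 N and contact force between the fingers and tile_blue2 below 0.1 N and contact force between the fingers and tile_rust1 below 0.1 N and contact force between the fingers and tile_blue0 below 0.1 N and contact force between the fingers and tile_rust0 below 0.1 N and value of joint tray above 0.1 m), for 0.2 s.
2. the tray is pushed home (value of joint tray below 0.012 m), for 0.2 s.
At the end, for the whole second after the job is handed in: All five tiles stand upright (within 8 degrees) on the tray floor, still and let go, blue with blue in one bay and rust with rust in the other, each square to the tray front within 23 degrees (either face forward); the tray is home to within 12 mm (((y of tile_blue1 in the frame of bay_left between -0.06 and 0.06 m and y of tile_blue2 in the frame of bay_left between -0.06 and 0.06 m and y of tile_blue0 in the frame of bay_left between -0.06 and 0.06 m and y of tile_rust1 in the frame of bay_left between -0.191 and -0.071 m and y of tile_rust0 in the frame of bay_left between -0.191 and -0.071 m) or (y of tile_blue1 in the frame of bay_left between -0.191 and -0.071 m and y of tile_blue2 in the frame of bay_left between -0.191 and -0.071 m and y of tile_blue0 in the frame of bay_left between -0.191 and -0.071 m and y of tile_rust1 in the frame of bay_left between -0.06 and 0.06 m and y of tile_rust0 in the frame of bay_left between -0.06 and 0.06 m)) and x of tile_blue1 in the frame of bay_left between -0.11 and 0.11 m and z of tile_blue1 in the frame of bay_left between -0.01 and 0.012 m and angle between the x axis of each of tile_blue1, tile_blue2, tile_rust1, tile_blue0, tile_rust0 and the x axis of bay_left, either way round below 0.4 rad and angle between each of tile_blue1, tile_blue2, tile_rust1, tile_blue0, tile_rust0's own z axis and vertical below 0.15 rad and x of tile_blue2 in the frame of bay_left between -0.11 and 0.11 m and z of tile_blue2 in the frame of bay_left between -0.01 and 0.012 m and x of tile_rust1 in the frame of bay_left between -0.11 and 0.11 m and z of tile_rust1 in the frame of bay_left between -0.01 and 0.012 m and x of tile_blue0 in the frame of bay_left between -0.11 and 0.11 m and z of tile_blue0 in the frame of bay_left between -0.01 and 0.012 m and x of tile_rust0 in the frame of bay_left between -0.11 and 0.11 m and z of tile_rust0 in the frame of bay_left between -0.01 and 0.012 m and contact force between the fingers and tile_blue1 below 0.1 N and contact force between the fingers and tile_blue2 below 0.1 N and contact force between the fingers and tile_rust1 below 0.1 N and contact force between the fingers and tile_blue0 below 0.1 N and contact force between the fingers and tile_rust0 below 0.1 N and linear speed of each of tile_blue1, tile_blue2, tile_rust1, tile_blue0, tile_rust0 below 0.02 m/s and value of joint tray below 0.012 m); the robot touches nothing.
It fails at once if a tile dropped (moving faster than 0.6 m/s with no finger on it, a fall of about 18 mm) ((linear speed of tile_blue1 above 0.6 m/s and contact force between the fingers and tile_blue1 below 0.01 N) or (linear speed of tile_blue2 above 0.6 m/s and contact force between the fingers and tile_blue2 below 0.01 N) or (linear speed of tile_rust1 above 0.6 m/s and contact force between the fingers and tile_rust1 below 0.01 N) or (linear speed of tile_blue0 above 0.6 m/s and contact force between the fingers and tile_blue0 below 0.01 N) or (linear speed of tile_rust0 above 0.6 m/s and contact force between the fingers and tile_rust0 below 0.01 N)).
It fails at once if a tile knocked over (tilted more than 57 degrees) (angle between any of tile_blue1, tile_blue2, tile_rust1, tile_blue0, tile_rust0's own z axis and vertical above 1 rad).
It fails at once if the tray slammed (closing faster than 0.4 m/s) (velocity of joint tray below -0.4 m/s).
It fails at once if tub, mortar or brush moved by more than 40 mm (distance of any of tub, mortar, brush from where it was at the start of the episode above 0.04 m).
It also fails if it takes over 72 s, if anything falls off the work surface, if the arm or the gripper's body presses on something with over 40 N, if the wrist force passes 120 N, or if a joint passes its speed limit or range.

### The arm

A 6-joint arm with a two-finger parallel gripper is mounted at the origin on the work surface. World frame = base frame: x ahead of the robot, y to its left, z up, the work surface at z = 0. Lengths are in mm, angles in rad, forces in N, time in s.
With the tool pointing down it reaches from about 275 to 750 mm from the base axis. Payload 10.2 kg.
Tool frame: the origin (TCP) lies midway between the tips of the shut fingers; the grasp point (between the pads) lies 19 mm behind it (hold_point_z is the distance from the TCP to the grasp point, in mm); z points along the fingers, y is the line along which they close (so a half turn about z gives the same grasp; the last joint's range is limited). The gripper opens to 85 mm and grips with 20 to 120 N. Pads are 22 mm wide; open, the fingers measure 114 mm over their backs; the gripper's body (76 mm by 85 mm) begins 54 mm behind the grasp point. The pads swing forward as they close: fully open they stand 13 mm farther back than shut.
Start: joints at [1.072, 0.313, 1.498, -0, 1.331, -0.223], TCP at [142.979, 505.161, 207.794] pointing down, gripper open.
Joint ranges: [-2.94, 2.94], [-0.97, 2.17], [0.19, 2.56], [-1.23, 4.37], [0.02, 3.11], [-2.88, 2.88]. Speed limits (rad/s): [2.39, 2.39, 3.01, 3.14, 3.14, 3.14].

### API

Orientations are given as a unit quaternion [x, y, z, w].
In Python, from rig import * gives the robot as it stands.
- The arm moves only by the shell command python3 -m pendant 'ROWS' [OPENING] [FORCE]. ROWS is text: rows parted by semicolons, each of 6 numbers parted by spaces: the shift along the tool's x, y, z in cm, then the turn, a rotation vector about the tool's x, y, z in degrees. In form: x y z rx ry rz; .... A call has exactly 5 rows; each row is the pose to reach, as a shift and turn from the pose commanded when the call began, along the tool's axes at that moment; what a row does not reach only later rows make up. A row lasts 1/10 s, in which the tool goes at most 50 mm and 8.59 degrees, less where a joint would pass 70% of its speed; a pose out of reach is approached as far as the arm can. A call with a gripper value outside its range is refused whole. OPENING is the opening, from -1 (shut) to 1 (fully open), set as the call begins (- or left out, the last holds). The fingers move at their own pace and stop on an object; FORCE is the grip in N (left out, the last holds). Time passes only in rows, so rows that repeat a pose let the fingers close, or fill a call up. It gives the time, the measured TCP pose, the force, the opening and the grip force at its end, in the units of the state.
- get_state(): the state, without advancing time (a new reading comes with each control period).
- camera(name): name is "side" or "top" or "wrist"; returns the picture (384x512x3 uint8, red, green, blue); there is no depth.
- get_calibration(name): a dict with "K" (3x3 intrinsics, pixels), "R" (3x3) and "t" (3): a world point X has camera coordinates R X + t. Camera axes: x right, y down, z forward; pixel columns grow to the right and rows downward; lengths in mm; the calibration is good to about 2 mm. A picture is of the moment at which its call begins: read the wrist's pose just before it. get_calibration takes no time and is no camera call; for the wrist camera it gives the pose at the moment of the call.
- hand_in(): hands the job in; it is judged then, once.
Trained networks look in the newest picture that a camera, given by its name, has taken for a name from the list of things; names that differ only in an ending like _2 or _b are one class to them, and where a whole thing is asked for, a point or a joint stands for the part that bears it (a point fixed in the world has none). Each returns a list of dicts, best first, with "confidence" (0 to 1); they miss things now and then, are a little off and sometimes report something else, mostly with a low value. They report only what shows in the picture. A call takes as long as a camera call. They do not tell look-alikes from the thing itself.
- boxes_of(name, camera): "extent" ([left, top, right, bottom] in pixels, round what is visible of it).
- cut_out(name, camera): "pixels" (384x512 bool, what is visible of it) and "extent" ([left, top, right, bottom] in pixels, round what is visible of it).
The state is a dict: "time": time; "q": joint angles; "joint_vel": joint speeds; "joint_efforts": joint torques, N m; "tcp_pos": TCP position; "tcp_rot": TCP orientation; "ft_force": force on the tool from outside, world axes, zero at the start; "torque": the same for the moment, N m; "grip_width": opening from 0.0 (shut) to 1.0 (fully open); "grasp_force": force on a finger pad.
Only numpy, scipy, OpenCV 4.12 (cv2) and the standard library are available. Lean on these libraries where they do the work, as an engineer would, in place of code of your own. Each camera call takes 0.05 s, during which the arm holds its last target. There are 200 camera calls.

## Working session

There is one attempt and no reset: what is moved stays moved. The work goes in short steps, Python scripts to look and compute and a shell command to move; the robot and the scene stay as the last step left them, time stands still between calls to the robot, and variables do not carry over. Pictures are saved under pics/ and viewed, at most 10 in all, crops included, and the job is handed in when it is done.

```bash
mkdir -p pics
python3 - <<'E'
from rig import *
import cv2,numpy as np
a=camera("top");b=camera("side")
cv2.imwrite("pics/top.png",a[:,:,::-1]);cv2.imwrite("pics/side.png",b[:,:,::-1])
for c in("top","side"):
    k=get_calibration(c);print(c,np.round(k["K"],1).tolist(),np.round(k["R"],3).tolist(),np.round(k["t"],1).tolist())
    for n in("tile_blue1","tile_rust1","tray_front","cubby"):
        print(n,[(np.round(d["extent"]).tolist(),round(d["confidence"],2)) for d in boxes_of(n,c)])
s=get_state();print(s["time"],s["tcp_pos"],s["tcp_rot"],s["grip_width"])
E
```

```text
top [[446.4, 0.0, 262.6], [0.0, 446.4, 195.3], [0.0, 0.0, 1.0]] [[0.005, -1.0, 0.006], [-0.999, -0.005, -0.054], [0.054, -0.006, -0.999]] [96.7, 535.3, 1158.1]
tile_blue1 [([357.0, 221.0, 384.0, 240.0], 0.75), ([397.0, 248.0, 422.0, 272.0], 0.69), ([154.0, 231.0, 174.0, 255.0], 0.63), ([309.0, 247.0, 328.0, 267.0], 0.63), ([312.0, 210.0, 333.0, 227.0], 0.57)]
tile_rust1 [([159.0, 185.0, 176.0, 205.0], 0.85), ([401.0, 212.0, 433.0, 229.0], 0.84), ([358.0, 223.0, 385.0, 241.0], 0.31), ([24.0, 145.0, 236.0, 282.0], 0.29)]
tray_front []
cubby [([24.0, 146.0, 236.0, 281.0], 0.78)]
side [[371.8, 0.0, 264.3], [0.0, 371.8, 193.7], [0.0, 0.0, 1.0]] [[0.806, -0.592, 0.003], [-0.357, -0.49, -0.796], [0.472, 0.64, -0.606]] [-385.6, 305.5, 710.0]
tile_blue1 [([163.0, 156.0, 186.0, 188.0], 0.92), ([287.0, 267.0, 316.0, 311.0], 0.86), ([229.0, 244.0, 256.0, 285.0], 0.78), ([264.0, 225.0, 287.0, 269.0], 0.77), ([294.0, 320.0, 324.0, 376.0], 0.76), ([210.0, 223.0, 276.0, 257.0], 0.19)]
tile_rust1 [([336.0, 293.0, 361.0, 346.0], 0.83), ([204.0, 144.0, 223.0, 176.0], 0.79)]
tray_front [([147.0, 146.0, 263.0, 230.0], 0.61)]
cubby [([112.0, 94.0, 262.0, 225.0], 0.77)]
0.5 [142.95841734 505.13169222 207.75136039] [ 1.37482355e-01  9.90504214e-01 -5.77763966e-05 -3.67417820e-05] 1.0009764251591466
```

View pics/top.png

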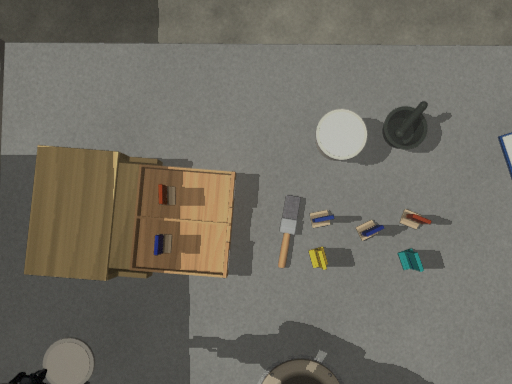

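View pics/side.png

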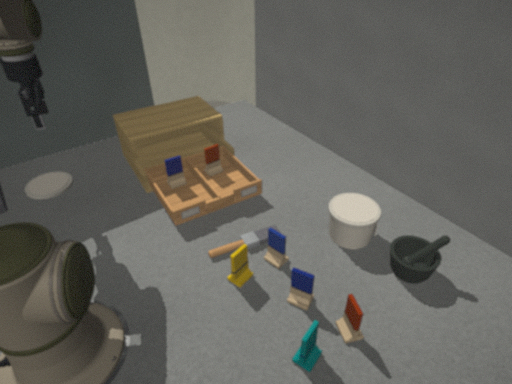

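The top view shows the tray opening towards world -y (image right), with rust0 at (168,195) and blue0 at (164,244). The tiles to move are blue at (322,219) and (370,230), and rust at (416,219). The yellow and teal tiles at (318,258) and (410,260) are look-alikes. Next I'll fit poses by silhouette in both views.

```bash
cat > h.py <<'E'
from rig import *
import cv2,numpy as np
from scipy.optimize import minimize
from scipy.spatial.transform import Rotation as Ro
def proj(k,P):
    c=P@np.array(k["R"]).T+np.array(k["t"]);c=c@np.array(k["K"]).T;return c[:,:2]/c[:,2:]
def box(x,y,z0,z1):return np.array([[a*x/2,b*y/2,c] for a in(-1,1) for b in(-1,1) for c in(z0,z1)])
def sil(k,p,z,S=4):
    m=np.zeros((384*S,512*S),np.uint8);c,s=np.cos(p[2]),np.sin(p[2]);R=np.array([[c,-s,0],[s,c,0],[0,0,1]])
    for b in(box(40,48,0,10),box(10,48,10,90)):
        u=proj(k,b@R.T+[p[0],p[1],z]);cv2.fillConvexPoly(m,cv2.convexHull(np.round((u+.5)*S).astype(np.int32)),255)
    return cv2.resize(m,(512,384),interpolation=cv2.INTER_AREA)/255.
def fit(views,z,p0):
    """views: list of (calib, mask)"""
    f=lambda q:sum(np.abs(sil(k,q*[1,1,.01],z)-m).sum()/m.sum() for k,m in views)
    best=None
    for a in np.arange(0,180,20):
        q=np.array([p0[0],p0[1],np.radians(a)*100])
        r=minimize(f,q,method="Nelder-Mead",options=dict(initial_simplex=q+np.array([[0,0,0],[12,0,0],[0,12,0],[0,0,20]]),xatol=.2,fatol=1e-4))
        if best is None or r.fun<best.fun:best=r
    return best.x*[1,1,.01],best.fun
def ray(k,uv,z):
    R=np.array(k["R"]);d=R.T@np.linalg.solve(np.array(k["K"]),[*uv,1]);o=-R.T@np.array(k["t"]);return o+d*(z-o[2])/d[2]
def go(x,y,z,ang):
    """print shift in tool axes (cm) and rz (deg) to TCP x,y,z, closing line at ang (deg)"""
    s=get_state();R=Ro.from_quat(s["tcp_rot"]).as_matrix()
    d=R.T@(np.array([x,y,z])-s["tcp_pos"])/10
    cur=np.degrees(np.arctan2(R[1,1],R[0,1]));t=-((ang-cur+90)%180-90)
    print("shift cm",np.round(d,2),"rz",round(t,1),"q6",round(s["q"][5],2),"t",s["time"])
E
python3 - <<'E'
from h import *
cams=("top","side");D={}
K={c:get_calibration(c) for c in cams}
for c in cams:
    camera(c);D[c]=sum(([(d["pixels"]) for d in cut_out(n,c)] for n in("tile_blue1","tile_rust1")),[])
def cen(m):v,u=np.nonzero(m);return np.array([u.mean(),v.mean()])
for n,t,z in(("blueA",(322,219),0),("blueB",(370,231),0),("rust",(417,220),0),("blue0",(164,243),19),("rust0",(168,195),19)):
    m=min(D["top"],key=lambda m:np.hypot(*(cen(m)-t)));p0=ray(K["top"],cen(m),z+40)
    us=proj(K["side"],np.array([[p0[0],p0[1],z+40]]))[0]
    m2=min(D["side"],key=lambda m:np.hypot(*(cen(m)-us)))
    v=[(K["top"],m.astype(float))]
    if np.hypot(*(cen(m2)-us))<15:v.append((K["side"],m2.astype(float)))
    p,e=fit(v,z,p0);print(n,np.round(p[:2],1),"thickness axis deg",round(np.degrees(p[2])%180,1),"err",round(e,2),len(v))
for uv in((236,172),(230,276),(116,164)):print(uv,np.round(ray(K["top"],uv,62 if uv[0]>200 else 54)))
for uv in((118,149),(108,280),(36,147),(25,275)):print("roof",np.round(ray(K["top"],uv,150)))
E
```

```text
blueA [475. -50.] thickness axis deg 11.3 err 0.23 2
blueB [ 445.8 -175.5] thickness axis deg 27.4 err 0.1 1
rust [ 476.4 -289.8] thickness axis deg 154.7 err 0.24 2
blue0 [410.9 355.8] thickness axis deg 90.9 err 0.21 2
rust0 [534.  347.2] thickness axis deg 95.5 err 0.28 2
(236, 172) [591. 167.  62.]
(230, 276) [330. 180.  62.]
(116, 164) [610. 472.  54.]
roof [634. 437. 150.]
roof [331. 454. 150.]
roof [637. 628. 150.]
roof [342. 644. 150.]
```

Run:
```python
import cv2
a=cv2.imread("pics/top.png")[140:290,100:250]
cv2.imwrite("pics/c.png",cv2.resize(a,None,fx=4,fy=4,interpolation=cv2.INTER_CUBIC))
```

```text
(no output)
```

View pics/c.png

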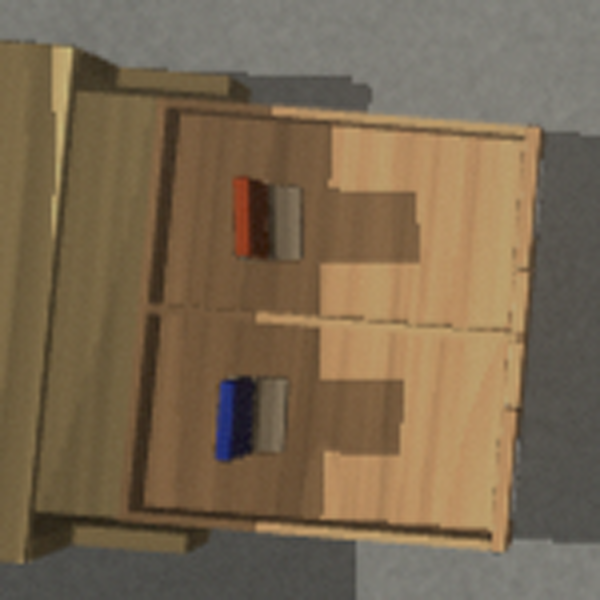

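The crop gives the tray front's top corners at about (235,172) and (227,278), so the carcase x axis points at about 86.5°. That puts bay_left at about (401,304) with blue, and bay_right at about (531,296) with rust. I'll take blue A first, stopping above it.

Run:
```python
from h import *
go(475,-50,150,11.3)
k=get_calibration("side")
print(proj(k,np.array([[475,-50,45.],[445.8,-175.5,45],[476.4,-289.8,45]])).round())
```

```text
shift cm [-47.06 -44.38   5.78] rz 62.9 q6 -0.22 t 0.8
[[276. 247.]
 [301. 287.]
 [352. 318.]]
```

```bash
python3 -m pendant '-3.2 -3 0 0 0 0; -6.4 -6 0 0 0 0; -9.6 -9 0 0 0 0; -12.8 -12 0 0 0 0; -16 -15 0 0 0 0' 0.2 30 && python3 -m pendant '-3.2 -3 0 0 0 0; -6.4 -6 0 0 0 0; -9.6 -9 0 0 0 0; -12.8 -12 0 0 0 0; -16 -15 0 0 0 0' && python3 -m pendant '-3 -3 1 0 0 8; -6 -6 2 0 0 16; -9 -9 3 0 0 24; -12 -12 4 0 0 32; -15 -14.4 5 0 0 40'
python3 -c "
from h import *
go(475,-50,120,11.3);print(get_state()['q'])"
```

```text
time: 1.3
tcp_pos: [256.6, 315.8, 207.9]
tcp_rot: [0.137, 0.991, 0.0, 0.0]
ft_force: [1.1, 0.9, -0.5]
grip_width: 0.6
grasp_force: 0.0
time: 1.8
tcp_pos: [369.8, 127.6, 208.1]
tcp_rot: [0.138, 0.99, 0.0, 0.0]
ft_force: [1.3, 0.6, 0.2]
grip_width: 0.601
grasp_force: 0.0
time: 2.3
tcp_pos: [474.9, -52.1, 157.5]
tcp_rot: [0.471, 0.882, -0.0, 0.0]
ft_force: [0.1, 1.8, 0.5]
grip_width: 0.597
grasp_force: 0.0
shift cm [0.17 0.13 3.75] rz 22.5 q6 -0.95 t 2.3
[-3.55189304e-01  2.57301813e-01  1.70994781e+00 -9.30971493e-05
  1.17396237e+00 -9.45225539e-01]
```

```bash
python3 -m pendant '0 0 0.5 0 0 8; 0.1 0 1 0 0 16; 0.1 0.1 1.5 0 0 22.5; 0.1 0.1 2 0 0 22.5; 0.1 0.1 2 0 0 22.5' | grep tcp
python3 - <<'E'
from h import *
a=camera("wrist").copy();k=get_calibration("wrist")
for (x,y,t) in((475,-50,11.3),(445.8,-175.5,27.4)):
  c,s=np.cos(np.radians(t)),np.sin(np.radians(t));R=np.array([[c,-s,0],[s,c,0],[0,0,1]])
  for b in(box(40,48,0,10),box(10,48,10,90)):
    u=proj(k,b@R.T+[x,y,0]);cv2.polylines(a,[cv2.convexHull(np.round(u).astype(np.int32))],True,(0,255,0))
cv2.imwrite("pics/w1.png",a[:,:,::-1])
go(475,-50,53,11.3)
E
```

```text
tcp_pos: [474.3, -48.5, 137.3]
tcp_rot: [0.63, 0.776, -0.0, -0.0]
shift cm [-0.15  0.03  8.47] rz 0.6 q6 -0.56 t 2.85
```

View pics/w1.png

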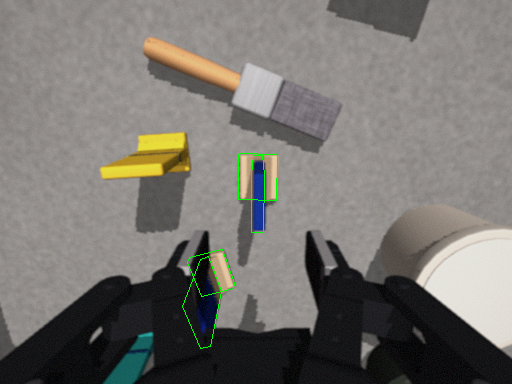

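The wrist view shows blue A at (258,190) matching its overlay. Blue B at (215,300) differs by about 10 px, so I'll refit it later. Descending to grasp.

```bash
python3 -m pendant '-0.1 0 2 0 0 0.5; -0.1 0 4 0 0 0.5; -0.1 0 6 0 0 0.5; -0.1 0 7.6 0 0 0.5; -0.1 0 8.4 0 0 0.5' && python3 -m pendant '0 0 0 0 0 0; 0 0 0 0 0 0; 0 0 0 0 0 0; 0 0 0 0 0 0; 0 0 0 0 0 0' -1 30 && python3 -m pendant '0 0 0 0 0 0; 0 0 -0.5 0 0 0; 0 0 -2 0 0 0; 0 0 -4 0 0 0; 0 0 -6 0 0 0'
python3 -c "
from h import *
d=np.array([np.cos(np.radians(86.5)),np.sin(np.radians(86.5))]);b=np.array([400.6,303.8])+d*-5
print(b);go(b[0],b[1],180,86.5)"
```

```text
time: 3.35
tcp_pos: [474.4, -49.5, 52.9]
tcp_rot: [0.634, 0.773, -0.0, -0.001]
ft_force: [0.0, -0.5, -0.1]
grip_width: 0.599
grasp_force: 0.0
time: 3.85
tcp_pos: [475.5, -49.9, 54.6]
tcp_rot: [0.635, 0.773, 0.0, 0.001]
ft_force: [0.4, 0.6, 6.0]
grip_width: 0.107
grasp_force: 33.3
time: 4.35
tcp_pos: [474.3, -49.5, 114.4]
tcp_rot: [0.635, 0.773, -0.0, -0.001]
ft_force: [0.2, -0.2, -0.8]
grip_width: 0.108
grasp_force: 32.5
[400.2947573  298.80932601]
shift cm [35.61 -0.5  -6.53] rz -75.3 q6 -0.55 t 4.35
```

```bash
python3 -m pendant '2 0 -2 0 0 -6; 5.5 0 -4 0 0 -14; 9.5 0 -6.5 0 0 -22; 13.5 -0.2 -6.5 0 0 -30; 17.5 -0.2 -6.5 0 0 -38' | grep -E "tcp|width"
python3 -c "
from h import *
go(400.3,298.8,180,86.5)"
```

```text
tcp_pos: [438.1, 123.0, 179.6]
tcp_rot: [0.346, 0.938, 0.0, 0.0]
grip_width: 0.109
shift cm [14.29 10.91 -0.05] rz -37.0 q6 -0.85 t 4.85
```

```bash
python3 -m pendant '3.3 2.5 0 0 0 -8; 6.6 5 0 0 0 -16; 9.9 7.5 0 0 0 -24; 12.6 9.6 0 0 0 -31; 14.3 10.9 0 0 0 -37' | grep -E "tcp|width"; python3 -m pendant '0 0 0 0 0 0; 0 0 0 0 0 0; 0 0 1 0 0 0; 0 0 2 0 0 0; 0 0 3 0 0 0' | grep tcp
python3 - <<'E'
from h import *
go(400.3,298.8,75,86.5)
a=camera("wrist");cv2.imwrite("pics/w2.png",a[:,:,::-1])
E
```

```text
tcp_pos: [400.6, 299.6, 178.8]
tcp_rot: [0.03, 1.0, -0.0, -0.0]
grip_width: 0.101
tcp_pos: [401.8, 296.8, 147.6]
tcp_rot: [0.034, 0.999, -0.0, -0.0]
shift cm [0.16 0.19 7.26] rz -0.4 q6 -1.1 t 5.85
```

View pics/w2.png

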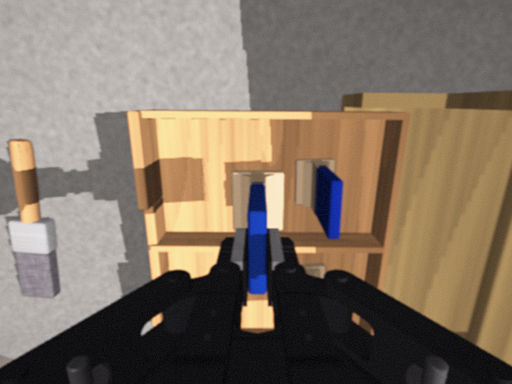

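The wrist view shows the held blue tile at (258,210), square to the tray. It is over the blue bay with blue0 clear to its right at (328,200). Lowering.

```bash
python3 -m pendant '0.1 0.1 2 0 0 0; 0.1 0.1 4 0 0 0; 0.1 0.1 5.5 0 0 0; 0.1 0.1 6.5 0 0 0; 0.1 0.1 7 0 0 0' | grep -E "tcp|force" ; python3 -m pendant '0 0 0 0 0 0; 0 0 0 0 0 0; 0 0 0.1 0 0 0; 0 0 0.2 0 0 0; 0 0 0.2 0 0 0'
```

```text
tcp_pos: [400.6, 298.4, 77.9]
tcp_rot: [0.033, 0.999, -0.0, -0.001]
ft_force: [-0.1, 0.4, -0.1]
grasp_force: 32.5
time: 6.9
tcp_pos: [400.9, 298.7, 76.9]
tcp_rot: [0.033, 0.999, 0.0, 0.0]
ft_force: [0.8, -0.4, -1.0]
grip_width: 0.103
grasp_force: 32.5
```

```bash
python3 -m pendant '0 0 0 0 0 0; 0 0 0.1 0 0 0; 0 0 0.1 0 0 0; 0 0 0.2 0 0 0; 0 0 0.2 0 0 0' | grep -E "tcp_pos|force"; python3 -m pendant '0 0 0 0 0 0; 0 0 0.1 0 0 0; 0 0 0.1 0 0 0; 0 0 0.1 0 0 0; 0 0 0.1 0 0 0' | grep -E "tcp_pos|force"
```

```text
tcp_pos: [400.8, 298.6, 74.7]
ft_force: [0.5, 0.9, -0.8]
grasp_force: 32.5
tcp_pos: [400.9, 298.6, 73.8]
ft_force: [0.3, 0.4, -0.7]
grasp_force: 32.5
```

```bash
python3 -m pendant '0 0 0.1 0 0 0; 0 0 0.1 0 0 0; 0 0 0.1 0 0 0; 0 0 0.1 0 0 0; 0 0 0.1 0 0 0' | grep -E "tcp_pos|force"; python3 -m pendant '0 0 0.1 0 0 0; 0 0 0.1 0 0 0; 0 0 0.1 0 0 0; 0 0 0.1 0 0 0; 0 0 0.1 0 0 0' | grep -E "tcp_pos|force"
```

```text
tcp_pos: [401.1, 298.9, 73.6]
ft_force: [-2.1, 0.3, 8.0]
grasp_force: 33.5
tcp_pos: [401.3, 299.1, 73.6]
ft_force: [-4.8, -2.1, 17.0]
grasp_force: 34.8
```

Contact came at TCP z 73.6, as predicted. Releasing and retracting.

```bash
python3 -m pendant '0 0 -0.1 0 0 0; 0 0 -0.1 0 0 0; 0 0 -0.1 0 0 0; 0 0 -0.1 0 0 0; 0 0 -0.1 0 0 0' -0.4 | grep -E "force|width"; python3 -m pendant '0 0 -1 0 0 0; 0 0 -3 0 0 0; 0 0 -6 0 0 0; 0 0 -9 0 0 0; 0 0 -11 0 0 0' |grep tcp
python3 - <<'E'
from h import *
go(447,-175,160,27.4)
a=camera("wrist");cv2.imwrite("pics/w3.png",a[:,:,::-1])
E
```

```text
ft_force: [0.0, 0.3, -0.3]
grip_width: 0.302
grasp_force: 0.0
tcp_pos: [401.3, 298.9, 185.6]
tcp_rot: [0.033, 0.999, 0.001, 0.001]
shift cm [ -7.69 -46.98   2.52] rz 58.8 q6 -1.1 t 9.9
```

View pics/w3.png

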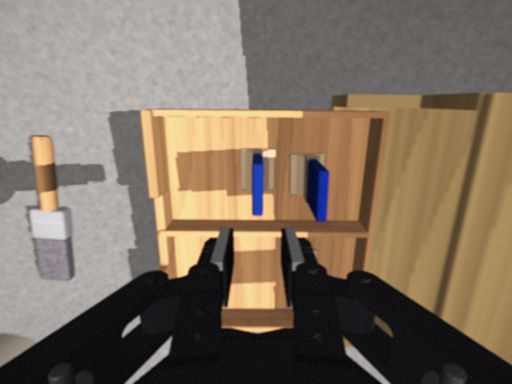

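The wrist view shows blue A standing square in the bay at (258,180), next to blue0 at (315,190). On to blue B.

```bash
python3 -m pendant '-0.8 -4 0 0 0 0; -1.6 -8.6 0 0 0 0; -2.3 -13.2 0 0 0 0; -3 -17.8 0 0 0 0; -3.8 -22.5 0 0 0 0' 0.2 >/dev/null;  python3 -m pendant '-0.8 -4.8 0 0 0 8; -1.6 -9.6 0.5 0 0 16; -2.4 -14.4 1 0 0 24; -3.2 -19.2 1.5 0 0 32; -4 -24 2 0 0 40' |grep tcp; python3 -m pendant '0 0 0 0 0 6; 0 0 0 0 0 12; 0 0 0 0 0 18; 0 0 0 0 0 18; 0 0 0 0 0 18' | grep tcp
python3 - <<'E'
from h import *
a=camera("wrist");k=get_calibration("wrist")
for d in cut_out("tile_blue2","wrist"):
    m=d["pixels"];print(np.round(d["extent"]),d["confidence"])
    col=a[m].mean(0)
    p0=ray(k,[np.mean(d["extent"][::2]),np.mean(d["extent"][1::2])],40)
    if np.hypot(*(p0[:2]-[447,-175]))>60:continue
    kt=get_calibration("top")
    p,e=fit([(k,m.astype(float))],0,p0);print(p,np.degrees(p[2])%180,e,col)
    c=a.copy();s=sil(k,p,0)>.5
    c[cv2.morphologyEx(s.astype(np.uint8),cv2.MORPH_GRADIENT,np.ones((2,2)))>0]=(0,255,0);cv2.imwrite("pics/w4.png",c[:,:,::-1])
E
```

```text
tcp_pos: [447.6, -172.6, 162.9]
tcp_rot: [0.376, 0.927, -0.0, 0.0]
tcp_pos: [447.8, -170.4, 162.9]
tcp_rot: [0.512, 0.859, -0.0, 0.0]
[220.   1. 279.  56.] 0.83
[104. 200. 178. 262.] 0.76
[206. 239. 255. 320.] 0.56
```

Run:
```python
from h import *
a=camera("wrist").copy();k=get_calibration("wrist")
s=sil(k,[445.8,-175.5,np.radians(27.4)],0)>.5
a[cv2.morphologyEx(s.astype(np.uint8),cv2.MORPH_GRADIENT,np.ones((2,2)))>0]=(0,255,0);cv2.imwrite("pics/w4.png",a[:,:,::-1])
```

```text
(no output)
```

View pics/w4.png

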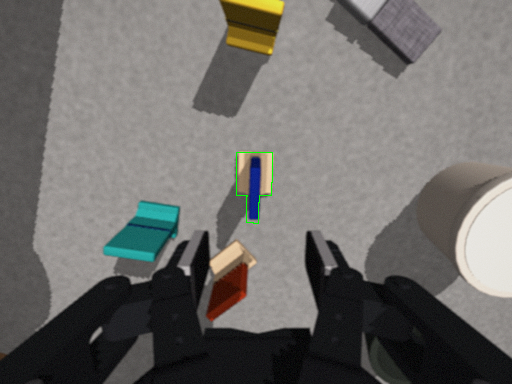

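The blue B overlay at (255,185) matches the picture, so its pose stands. The rust tile is at (228,280) and the teal look-alike at (145,230).

```bash
python3 -c "
from h import *
go(445.8,-175.5,53,27.4)"
```

```text
shift cm [-0.35 -0.43 10.99] rz 0.9 q6 -1.1 t 11.6
```

```bash
python3 -m pendant '-0.3 -0.4 2 0 0 1; -0.3 -0.4 5 0 0 1; -0.3 -0.4 8 0 0 1; -0.3 -0.4 10 0 0 1; -0.3 -0.4 11 0 0 1' |grep tcp && python3 -m pendant '0 0 0 0 0 0; 0 0 0 0 0 0; 0 0 0 0 0 0; 0 0 0 0 0 0; 0 0 0 0 0 0' -1 30 && python3 -m pendant '0 0 -0.5 0 0 0; 0 0 -2.5 0 0 0; 0 0 -5.5 0 0 0; 0 0 -9 0 0 0; 0 0 -12.5 0 0 0'|grep -E "tcp|width"
python3 -c "
from h import *
go(397,244,180,86.5)"
```

```text
tcp_pos: [445.1, -174.5, 51.3]
tcp_rot: [0.521, 0.854, 0.0, -0.001]
time: 12.6
tcp_pos: [446.6, -175.4, 53.9]
tcp_rot: [0.521, 0.854, 0.0, 0.001]
ft_force: [2.1, 1.8, 6.6]
grip_width: 0.109
grasp_force: 33.4
tcp_pos: [445.3, -174.8, 179.2]
tcp_rot: [0.521, 0.854, -0.0, -0.0]
grip_width: 0.106
shift cm [39.45 14.85 -0.06] rz -59.3 q6 -1.09 t 13.1
```

```bash
python3 -m pendant '2.5 0.9 0 0 0 -4; 6 2.2 0 0 0 -10; 10 3.7 0 0 0 -16; 14.2 5.3 0 0 0 -22; 18.4 6.9 0 0 0 -28' | grep -E "tcp|width"
python3 -c "
from h import *
go(397,244,160,86.5)"
```

```text
tcp_pos: [422.3, 21.7, 178.0]
tcp_rot: [0.297, 0.955, -0.0, -0.0]
grip_width: 0.106
shift cm [14.7  16.87  1.8 ] rz -31.1 q6 -1.19 t 13.6
```

```bash
python3 -m pendant '3.2 3.7 0 0 0 -7; 6.4 7.4 0 0 0 -14; 9.6 11.1 0.5 0 0 -21; 12.8 14.6 1 0 0 -28; 14.7 16.9 1.8 0 0 -31' | grep -E "tcp|width"
python3 -m pendant '0 0 0 0 0 0; 0 0 0 0 0 0; 0 0 0.5 0 0 0; 0 0 1 0 0 0; 0 0 1.5 0 0 0' | grep -E "tcp"
python3 -c "
from h import *
go(397,244,74,86.5)"
```

```text
tcp_pos: [397.7, 245.5, 160.1]
tcp_rot: [0.03, 1.0, 0.0, 0.0]
grip_width: 0.105
tcp_pos: [399.0, 242.1, 144.4]
tcp_rot: [0.034, 0.999, -0.0, -0.0]
shift cm [0.21 0.18 7.04] rz -0.4 q6 -1.21 t 14.6
```

```bash
python3 -m pendant '0.1 0.1 2 0 0 0; 0.1 0.1 4 0 0 0; 0.1 0.1 5.6 0 0 0; 0.1 0.1 6.5 0 0 0; 0.1 0.1 6.8 0 0 0' | grep -E "tcp_pos|force" ; python3 -m pendant '0 0 0 0 0 0; 0 0 0 0 0 0; 0 0 0.1 0 0 0; 0 0 0.2 0 0 0; 0 0 0.3 0 0 0'|grep -E "tcp_pos|force"
```

```text
tcp_pos: [397.6, 243.5, 76.1]
ft_force: [-0.0, -0.6, -1.0]
grasp_force: 32.4
tcp_pos: [397.9, 243.9, 73.9]
ft_force: [-0.2, 0.0, -0.6]
grasp_force: 32.4
```

```bash
python3 -m pendant '0 0 0 0 0 0; 0 0 0.1 0 0 0; 0 0 0.1 0 0 0; 0 0 0.2 0 0 0; 0 0 0.2 0 0 0' | grep -E "tcp_pos|force"
```

```text
tcp_pos: [398.2, 244.3, 72.8]
ft_force: [-2.9, 0.8, 10.0]
grasp_force: 33.9
```

```bash
python3 -m pendant '0 0 0 0 0 0; 0 0 0 0 0 0; 0 0 0 0 0 0; 0 0 0 0 0 0; 0 0 0 0 0 0' -0.5 | grep -E "force|width"; python3 -m pendant '0 0 -1 0 0 0; 0 0 -3 0 0 0; 0 0 -6 0 0 0; 0 0 -8.5 0 0 0; 0 0 -10 0 0 0' |grep tcp
python3 - <<'E'
from h import *
go(476.4,-289.8,155,154.7)
E
```

```text
ft_force: [-0.3, -0.2, -0.3]
grip_width: 0.248
grasp_force: 0.0
tcp_pos: [398.4, 244.1, 174.5]
tcp_rot: [0.033, 0.999, 0.0, 0.001]
shift cm [-11.31 -52.76   1.92] rz -68.5 q6 -1.21 t 17.1
```

```bash
python3 -m pendant '-0.7 -3 0 0 0 8; -1.5 -7 0 0 0 16; -2.3 -11 0 0 0 24; -3.2 -15 0 0 0 32; -4.1 -19 0 0 0 40' 0.2 | grep tcp
python3 -c "
from h import *
go(476.4,-289.8,155,154.7)"
```

```text
tcp_pos: [426.2, 50.0, 172.7]
tcp_rot: [0.376, 0.927, 0.0, 0.001]
shift cm [-27.26 -20.9    1.78] rz 71.2 q6 -0.96 t 17.6
```

```bash
python3 -m pendant '-3.4 -2.6 0 0 0 8; -6.8 -5.2 0 0 0 16; -10.2 -7.8 0 0 0 24; -13.6 -10.4 0 0 0 32; -17 -13 0 0 0 40' | grep tcp
python3 -c "
from h import *
go(476.4,-289.8,155,154.7)"
```

```text
tcp_pos: [458.9, -161.8, 172.7]
tcp_rot: [0.67, 0.742, 0.0, 0.0]
shift cm [-12.91   0.44   1.78] rz 31.2 q6 -0.68 t 18.1
```

```bash
python3 -m pendant '-3.5 0.1 0 0 0 8; -7 0.2 0.5 0 0 16; -10.5 0.4 1 0 0 24; -12.9 0.4 1.8 0 0 31; -12.9 0.4 1.8 0 0 31' >/dev/null; python3 -m pendant '0 0 0 0 0 0; 0 0 0 0 0 0; 0 0 0 0 0 0; 0 0 0 0 0 0; 0 0 0 0 0 0' | grep tcp
python3 - <<'E'
from h import *
a=camera("wrist").copy();k=get_calibration("wrist")
s=sil(k,[476.4,-289.8,np.radians(154.7)],0)>.5
a[cv2.morphologyEx(s.astype(np.uint8),cv2.MORPH_GRADIENT,np.ones((2,2)))>0]=(0,255,0);cv2.imwrite("pics/w5.png",a[:,:,::-1])
go(476.4,-289.8,53,154.7)
E
```

```text
tcp_pos: [476.9, -287.3, 154.1]
tcp_rot: [0.842, 0.539, 0.0, 0.0]
shift cm [-0.23  0.05 10.1 ] rz 0.5 q6 -0.32 t 19.15
```

View pics/w5.png

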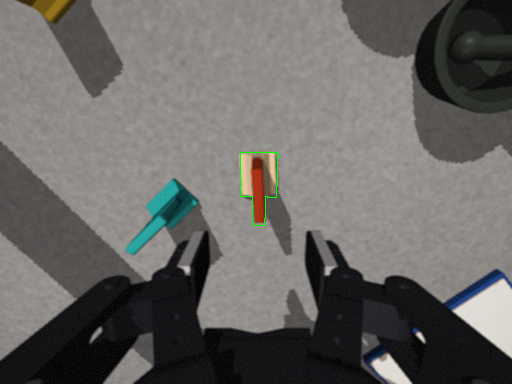

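The rust overlay at (258,185) matches, and the teal look-alike at (165,210) is clear of the fingers.

```bash
python3 -m pendant '-0.2 0 2 0 0 0.5; -0.2 0 5 0 0 0.5; -0.2 0 7.6 0 0 0.5; -0.2 0 9.3 0 0 0.5; -0.2 0 10 0 0 0.5' |grep tcp && python3 -m pendant '0 0 0 0 0 0; 0 0 0 0 0 0; 0 0 0 0 0 0; 0 0 0 0 0 0; 0 0 0 0 0 0' -1 30 && python3 -m pendant '0 0 -0.5 0 0 0; 0 0 -2.5 0 0 0; 0 0 -5.5 0 0 0; 0 0 -9 0 0 0; 0 0 -12.5 0 0 0'|grep -E "tcp|width"
python3 -c "
from h import *
go(530.8,285.8,178,86.5)"
```

```text
tcp_pos: [475.4, -288.9, 52.2]
tcp_rot: [0.845, 0.535, -0.0, -0.001]
time: 20.15
tcp_pos: [476.3, -290.1, 54.9]
tcp_rot: [0.845, 0.535, 0.0, 0.001]
ft_force: [-1.4, -0.7, 6.5]
grip_width: 0.103
grasp_force: 33.0
tcp_pos: [475.7, -289.2, 180.2]
tcp_rot: [0.845, 0.535, -0.0, -0.0]
grip_width: 0.106
shift cm [ 54.34 -19.59   0.25] rz 68.2 q6 -0.32 t 20.65
```

```bash
python3 -m pendant '2.5 -0.9 0 0 0 -6; 6 -2.1 0 0 0 -14; 10 -3.6 0 0 0 -22; 14 -5 0 0 0 -30; 18 -6.5 0 0 0 -38' | grep -E "tcp|width"
python3 -c "
from h import *
go(530.8,285.8,178,86.5)"
```

```text
tcp_pos: [493.9, -97.3, 179.0]
tcp_rot: [0.622, 0.783, 0.0, 0.0]
grip_width: 0.104
shift cm [36.5  12.22  0.11] rz -73.5 q6 -0.65 t 21.15
```

```bash
python3 -m pendant '4 1.3 0 0 0 -8; 8 2.7 0 0 0 -16; 12 4 0 0 0 -24; 16 5.3 0 0 0 -32; 20 6.7 0 0 0 -40' | grep -E "tcp|width"
python3 -c "
from h import *
go(530.8,285.8,160,86.5)"
```

```text
tcp_pos: [515.2, 112.7, 179.1]
tcp_rot: [0.317, 0.948, 0.0, -0.0]
grip_width: 0.11
shift cm [ 9.17 14.77  1.91] rz -33.5 q6 -0.93 t 21.65
```

```bash
python3 -m pendant '2.2 3.5 0 0 0 -8; 4.4 7 0 0 0 -16; 6.6 10.5 0.5 0 0 -24; 8.3 13.2 1 0 0 -31; 9.2 14.8 1.8 0 0 -33.5' | grep -E "tcp|width"
python3 -m pendant '0 0 0 0 0 0; 0 0 0 0 0 0; 0 0 0.5 0 0 0; 0 0 1 0 0 0; 0 0 1.5 0 0 0' | grep -E "tcp"
python3 -c "
from h import *
go(530.8,285.8,76,86.5)"
```

```text
tcp_pos: [531.7, 286.7, 160.7]
tcp_rot: [0.031, 1.0, 0.0, 0.0]
grip_width: 0.107
tcp_pos: [532.1, 283.6, 145.5]
tcp_rot: [0.034, 0.999, -0.0, -0.0]
shift cm [0.15 0.22 6.95] rz -0.4 q6 -1.21 t 22.65
```

```bash
python3 -m pendant '0.1 0.1 2 0 0 0; 0.1 0.1 4 0 0 0; 0.1 0.1 5.6 0 0 0; 0.1 0.1 6.5 0 0 0; 0.1 0.1 6.9 0 0 0' | grep -E "tcp_pos|force" ; python3 -m pendant '0 0 0 0 0 0; 0 0 0 0 0 0; 0 0 0 0 0 0; 0 0 0.1 0 0 0; 0 0 0.2 0 0 0'|grep -E "tcp_pos|force"
```

```text
tcp_pos: [530.9, 285.0, 76.0]
ft_force: [0.3, 1.0, -0.2]
grasp_force: 32.1
tcp_pos: [531.2, 285.4, 75.0]
ft_force: [-0.7, -0.3, -1.5]
grasp_force: 32.1
```

```bash
python3 -m pendant '0 0 0 0 0 0; 0 0 0.1 0 0 0; 0 0 0.1 0 0 0; 0 0 0.2 0 0 0; 0 0 0.2 0 0 0' | grep -E "tcp_pos|force"
```

```text
tcp_pos: [531.6, 285.4, 73.9]
ft_force: [-1.1, -0.9, 6.5]
grasp_force: 33.2
```

```bash
python3 -m pendant '0 0 0 0 0 0; 0 0 0 0 0 0; 0 0 0 0 0 0; 0 0 0 0 0 0; 0 0 0 0 0 0' -0.5 | grep -E "force|width"; python3 -m pendant '0 0 -1 0 0 0; 0 0 -3 0 0 0; 0 0 -6 0 0 0; 0 0 -8.5 0 0 0; 0 0 -10 0 0 0' |grep tcp
python3 - <<'E'
from h import *
go(451,110,120,86.5)
E
```

```text
ft_force: [0.5, -0.5, -0.8]
grip_width: 0.255
grasp_force: 0.0
tcp_pos: [531.7, 285.6, 175.9]
tcp_rot: [0.033, 0.999, 0.001, 0.002]
shift cm [  6.9  -18.06   5.54] rz -0.3 q6 -1.21 t 25.15
```

```bash
python3 -m pendant '1.3 -3.6 0 0 0 0; 2.6 -7.2 0 0 0 0; 3.9 -10.8 0 0 0 0; 5.2 -14.4 0 0 0 0; 6.6 -18 0 0 0 0' -1 >/dev/null;  python3 -m pendant '0 0 2 0 0 0; 0 0 5 0 0 0; 0 0 9 0 0 0; 0 0 12.5 0 0 0; 0 0 14.5 0 0 0' |grep -E "tcp|width"
python3 - <<'E'
from h import *
go(467,353,31,86.5)
a=camera("side")[90:260,90:300];cv2.imwrite("pics/s2.png",cv2.resize(a[:,:,::-1],None,fx=3.5,fy=3.5,interpolation=cv2.INTER_CUBIC))
E
```

```text
tcp_pos: [452.5, 110.1, 26.2]
tcp_rot: [0.033, 0.999, -0.0, -0.001]
grip_width: 0.004
shift cm [ 0.17 24.33 -0.48] rz -0.3 q6 -1.52 t 26.15
```

View pics/s2.png

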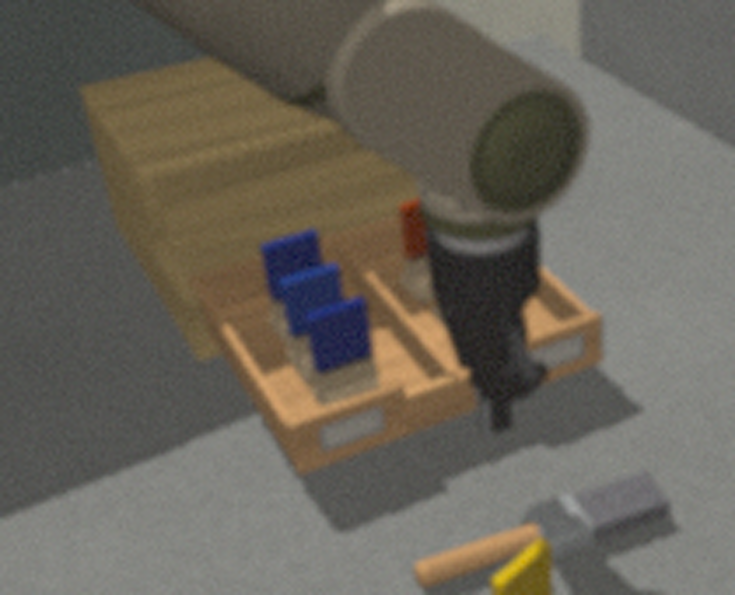

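All three blue tiles stand in the left bay, at (290,265), (310,295) and (338,335). The shut fingers are in front of the notch at (500,410). Pushing slowly.

```bash
python3 -m pendant '0 1 -0.2 0 0 0; 0 2 -0.5 0 0 0; 0 3 -0.5 0 0 0; 0 3.7 -0.5 0 0 0; 0 4.2 -0.5 0 0 0' |grep -E "tcp_pos|ft"; python3 -m pendant '0 0.4 0 0 0 0; 0 0.8 0 0 0 0; 0 1.2 0 0 0 0; 0 1.6 0 0 0 0; 0 2 0 0 0 0'  |grep -E "tcp_pos|ft"; python3 -m pendant '0 0.4 0 0 0 0; 0 0.8 0 0 0 0; 0 1.2 0 0 0 0; 0 1.6 0 0 0 0; 0 2 0 0 0 0'  |grep -E "tcp_pos|ft"
```

```text
tcp_pos: [456.3, 153.0, 33.3]
ft_force: [0.2, 0.1, 0.8]
tcp_pos: [457.4, 172.2, 32.8]
ft_force: [0.8, 0.1, 1.0]
tcp_pos: [458.8, 192.3, 32.8]
ft_force: [-0.5, 0.3, 0.4]
```

Run:
```python
from h import *
a=camera("top")[140:290,90:290];b=camera("side")[90:260,90:300]
a=cv2.resize(a,(600,450));b=cv2.resize(b,(556,450))[:,150:350]
cv2.imwrite("pics/s3.png",np.hstack([a,b])[:,:,::-1])
```

View pics/s3.png

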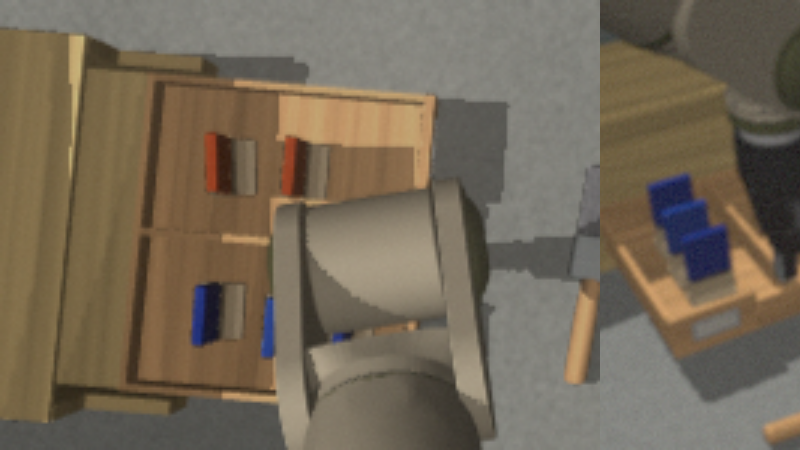

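The tray hasn't visibly moved (corner still at (436,96) in the crop). Checking where the fingertip is against the board numerically.

Run:
```python
from h import *
s=get_state();print(s["tcp_pos"],s["ft_force"],s["time"])
for c in("side","top"):
    k=get_calibration(c);print(c,proj(k,np.array([s["tcp_pos"],[591,169,62],[326,187,62],[458.5,178,50],[458.5,178,14],[591,179,62],[326,197,62]])).round(1).tolist())
b=camera("side");cv2.imwrite("pics/s4.png",cv2.resize(b[150:240,140:280,::-1],None,fx=5.5,fy=5.5,interpolation=cv2.INTER_CUBIC))
```

```text
[458.74377879 192.4068954   32.79212884] [-0.02773067  0.72816684  0.2643122 ] 27.8
side [[217.5, 201.4], [261.1, 180.5], [172.6, 212.6], [219.7, 199.2], [220.6, 209.4], [259.1, 178.9], [170.9, 210.6]]
top [[226.4, 224.2], [235.2, 171.9], [227.2, 277.7], [231.5, 224.4], [232.4, 224.3], [231.3, 171.9], [223.1, 277.7]]
```

View pics/s4.png

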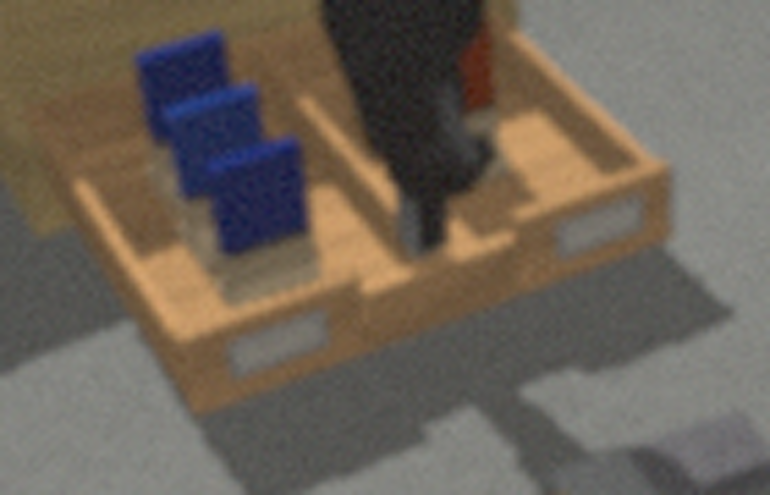

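Run:
```python
from h import *
k=get_calibration("side");print(proj(k,np.array([[452.5,110.1,z] for z in(10,26.2,40,50)])).round(1).tolist())
s=get_state();print(s["grip_width"],s["q"],Ro.from_quat(s["tcp_rot"]).as_matrix()[:,2])
```

```text
[[231.9, 224.6], [231.6, 220.0], [231.4, 216.0], [231.2, 213.1]]
-0.00011452964936330564 [ 1.60654664e-01  4.71675284e-01  1.78073753e+00 -5.22677286e-05
  8.89262052e-01 -1.34409442e+00] [-7.46594117e-05 -5.32196625e-05 -9.99999996e-01]
```

In the images the shut fingertips sit about 20 mm above the reported TCP, so they passed over the 50 mm notch edge. I'll lift, back off, go lower (still clear of the bench) and push again.

```bash
python3 -m pendant '0 0 -2 0 0 0; 0 0 -4 0 0 0; 0 -2 -4 0 0 0; 0 -4.5 -4 0 0 0; 0 -6.5 -4 0 0 0' |grep -E "tcp_pos|ft"; python3 -m pendant '0 0 1 0 0 0; 0 0 3 0 0 0; 0 0 5 0 0 0; 0 0 6 0 0 0; 0 0 6.3 0 0 0' |grep -E "tcp_pos|ft"
python3 -m pendant '0 0.4 0 0 0 0; 0 0.9 0 0 0 0; 0 1.4 0 0 0 0; 0 1.8 0 0 0 0; 0 2.2 0 0 0 0'  |grep -E "tcp_pos|ft";python3 -m pendant '0 0.4 0 0 0 0; 0 0.8 0 0 0 0; 0 1.2 0 0 0 0; 0 1.6 0 0 0 0; 0 2 0 0 0 0'  |grep -E "tcp_pos|ft"; python3 -m pendant '0 0.4 0 0 0 0; 0 0.8 0 0 0 0; 0 1.2 0 0 0 0; 0 1.6 0 0 0 0; 0 2 0 0 0 0'  |grep -E "tcp_pos|ft"
```

```text
tcp_pos: [454.3, 126.1, 72.9]
ft_force: [0.6, -0.1, 0.2]
tcp_pos: [453.8, 127.5, 8.7]
ft_force: [-0.1, 0.3, 0.7]
tcp_pos: [456.0, 149.6, 10.1]
ft_force: [0.8, 0.0, -0.5]
tcp_pos: [457.2, 169.2, 9.8]
ft_force: [-0.3, -4.5, 0.7]
tcp_pos: [458.7, 189.3, 9.8]
ft_force: [1.0, -2.4, -1.6]
```

```bash
for i in 1 ; do python3 -m pendant '0 0.5 0 0 0 0; 0 1.1 0 0 0 0; 0 1.8 0 0 0 0; 0 2.5 0 0 0 0; 0 3.2 0 0 0 0' |grep -E "tcp_pos|ft"; python3 -m pendant '0 0.7 0 0 0 0; 0 1.4 0 0 0 0; 0 2.1 0 0 0 0; 0 2.8 0 0 0 0; 0 3.5 0 0 0 0' |grep -E "tcp_pos|ft"; python3 -m pendant '0 0.7 0 0 0 0; 0 1.4 0 0 0 0; 0 2.1 0 0 0 0; 0 2.8 0 0 0 0; 0 3.5 0 0 0 0' |grep -E "tcp_pos|ft"; python3 -m pendant '0 0.7 0 0 0 0; 0 1.4 0 0 0 0; 0 2.1 0 0 0 0; 0 2.7 0 0 0 0; 0 3.2 0 0 0 0' |grep -E "tcp_pos|ft"; done
python3 - <<'E'
from h import *
print(get_state()["tcp_pos"],get_state()["time"])
b=camera("top")
# tray front right (+x) corner: edge along column scan at row near world x=585, z=62
k=get_calibration("top")
for y in(169,300,330,340,350,360):print(y,proj(k,np.array([[585,y,62.]])).round(1))
r=b[172:178,165:250].mean(0);print(r.astype(int)[:, :].tolist())
E
```

```text
tcp_pos: [460.8, 221.6, 9.8]
ft_force: [1.5, -3.1, -0.2]
tcp_pos: [463.0, 256.4, 9.8]
ft_force: [1.6, -2.8, 1.3]
tcp_pos: [465.3, 291.3, 9.8]
ft_force: [1.7, -3.0, -1.0]
tcp_pos: [467.3, 323.2, 9.7]
ft_force: [1.9, -1.8, -0.3]
[467.34442436 323.21462592   9.74920971] 32.35
169 [[235.2 174.3]]
300 [[183.3 174. ]]
330 [[171.3 173.9]]
340 [[167.4 173.9]]
350 [[163.4 173.9]]
360 [[159.4 173.9]]
[[131, 102, 72], [133, 103, 72], [134, 103, 72], [133, 104, 73], [172, 135, 96], [186, 144, 100], [187, 145, 101], [155, 120, 84], [89, 73, 57], [79, 71, 62], [71, 62, 52], [73, 64, 54], [84, 82, 77], [85, 84, 80], [84, 83, 78], [84, 83, 77], [85, 84, 81], [86, 86, 81], [86, 86, 81], [85, 85, 80], [86, 85, 81], [87, 86, 81], [87, 86, 81], [87, 86, 81], [84, 84, 79], [83, 83, 78], [82, 82, 78], [83, 83, 78], [85, 84, 79], [86, 85, 81], [86, 85, 81], [86, 85, 80], [86, 85, 81], [86, 86, 82], [86, 85, 81], [86, 86, 81], [123, 122, 117], [128, 127, 121], [128, 128, 121], [129, 129, 123], [128, 127, 121], [130, 129, 123], [130, 130, 123], [130, 130, 123], [131, 131, 124], [129, 130, 123], [129, 129, 122], [128, 127, 121], [130, 129, 124], [131, 131, 124], [132, 132, 125], [131, 131, 125], [130, 130, 124], [130, 130, 124], [130, 129, 124], [129, 129, 123], [128, 127, 121], [128, 128, 121], [128, 127, 122], [128, 128, 122], [129, 128, 123], [131, 130, 124], [132, 132, 126], [131, 132, 125], [132, 132, 125], [131, 131, 125], [131, 131, 126], [133, 133, 126], [132, 132, 125], [132, 132, 125], [132, 131, 125], [131, 130, 124], [131, 130, 124], [131, 131, 125], [133, 132, 126], [131, 130, 124], [130, 130, 123], [129, 128, 123], [132, 131, 125], [133, 132, 126], [129, 129, 123], [128, 128, 122], [129, 129, 123], [130, 130, 123], [129, 129, 123]]
```

The tray has moved about 158 mm. Finishing slowly to the stop.

```bash
python3 -m pendant '0 0.5 0 0 0 0; 0 1 0 0 0 0; 0 1.5 0 0 0 0; 0 2 0 0 0 0; 0 2.3 0 0 0 0' |grep -E "tcp_pos|ft"; for i in 1; do python3 -m pendant '0 0.2 0 0 0 0; 0 0.3 0 0 0 0; 0 0.4 0 0 0 0; 0 0.5 0 0 0 0; 0 0.6 0 0 0 0' |grep -E "tcp_pos|ft"; done
```

```text
tcp_pos: [468.8, 346.1, 9.7]
ft_force: [0.4, -1.4, -0.9]
tcp_pos: [469.3, 351.6, 9.7]
ft_force: [-0.0, -1.7, -1.7]
```

```bash
python3 -m pendant '0 0.1 0 0 0 0; 0 0.2 0 0 0 0; 0 0.3 0 0 0 0; 0 0.4 0 0 0 0; 0 0.4 0 0 0 0' |grep -E "tcp_pos|ft"; python3 -m pendant '0 0.1 0 0 0 0; 0 0.2 0 0 0 0; 0 0.3 0 0 0 0; 0 0.4 0 0 0 0; 0 0.4 0 0 0 0' |grep -E "tcp_pos|ft"
```

```text
tcp_pos: [469.7, 355.8, 9.8]
ft_force: [-0.7, -1.0, -0.9]
tcp_pos: [470.0, 359.8, 9.9]
ft_force: [0.6, 0.2, -0.3]
```

```bash
python3 -m pendant '0 0.1 0 0 0 0; 0 0.2 0 0 0 0; 0 0.3 0 0 0 0; 0 0.4 0 0 0 0; 0 0.4 0 0 0 0' |grep -E "tcp_pos|ft"
python3 - <<'E'
from h import *
b=camera("top");k=get_calibration("top")
r=b[172:178,140:185].mean(0).sum(1);print(r.astype(int).tolist())
for y in (350,360,370):print(y,proj(k,np.array([[585,y,62.]])).round(1))
E
```

```text
tcp_pos: [470.2, 363.8, 9.8]
ft_force: [-0.2, -1.0, -0.8]
[304, 282, 277, 273, 273, 290, 296, 298, 294, 299, 308, 313, 274, 268, 278, 295, 225, 219, 234, 189, 166, 201, 243, 246, 249, 251, 245, 250, 247, 246, 245, 246, 247, 253, 252, 251, 253, 250, 249, 244, 244, 250, 255, 252, 252]
350 [[163.4 173.9]]
360 [[159.4 173.9]]
370 [[155.5 173.8]]
```

```bash
python3 -m pendant '0 0.1 0 0 0 0; 0 0.2 0 0 0 0; 0 0.3 0 0 0 0; 0 0.4 0 0 0 0; 0 0.4 0 0 0 0' |grep -E "tcp_pos|ft"; python3 -m pendant '0 0.1 0 0 0 0; 0 0.2 0 0 0 0; 0 0.3 0 0 0 0; 0 0.3 0 0 0 0; 0 0.3 0 0 0 0' |grep -E "tcp_pos|ft"
```

```text
tcp_pos: [470.3, 365.7, 9.8]
ft_force: [-0.7, -13.2, 4.2]
tcp_pos: [470.2, 365.9, 9.8]
ft_force: [-3.5, -29.3, 10.8]
```

The stop is reached: TCP stalled at y 365.8 with the force at 29 N. Backing off and checking.

```bash
python3 -m pendant '0 -0.5 0 0 0 0; 0 -1.2 0 0 0 0; 0 -3 0 0 0 0; 0 -6 0 0 0 0; 0 -10 0 0 0 0' |grep -E "tcp_pos|ft"; python3 -m pendant '0 -3 -1 0 0 0; 0 -6 -4 0 0 0; 0 -10 -8 0 0 0; 0 -14 -12 0 0 0; 0 -18 -16 0 0 0' |grep -E "tcp_pos|ft"
python3 - <<'E'
from h import *
a=camera("top")[130:300,20:220];b=camera("side")[80:260,100:280];print(get_state()["time"])
a=cv2.resize(a,(470,400));b=cv2.resize(b,(400,400))[:,:330]
cv2.imwrite("pics/end.png",np.hstack([a,b])[:,:,::-1])
E
```

```text
tcp_pos: [463.9, 270.8, 9.9]
ft_force: [1.0, -0.2, 0.4]
tcp_pos: [452.6, 104.0, 157.4]
ft_force: [1.4, 0.2, 0.1]
37.05
```

View pics/end.png

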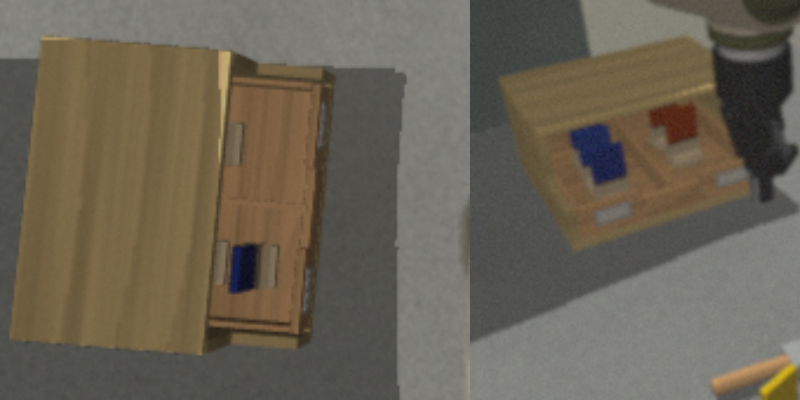

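The tray is flush with the carcase front, and the visible blue and rust tiles stand upright and square. Handing in.

```bash
python3 -c "
from rig import *
print(hand_in())"
```

```text
the job is handed in; nothing more can be done
None
```

I put the three tiles in the bays of their own colour, pushed the tray to its stop and handed in at about 37 s; the result came back without a verdict, the roof hides some tiles in the last pictures, my first push passed over the notch edge without moving the tray, and I viewed 12 pictures instead of the allowed 10.

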